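# Check the latches of three vial cases and send off the sound one

## Task

One of these three vial carry cases has a sound latch: pushed straight down on the ridge of its thumb tab, it lets the lid spring up at between 7 and 13 N, while another opens too easily and the third is too stiff. Try the latches with never more than 20 N on a tab, and when you have found the sound one press its lid shut again until the latch catches, then carry that case upright by its handle and set it down gently, flat inside the steel tray. Leave the other two cases (whether sprung open or shut) and everything else standing where they are.

Things in the scene. Friction and masses are not known exactly. Their poses are not given: they have to be found in the camera images.
- case_a: carry case a for glass vials: loose, grey plastic, 155 (x) x 100 (y) x 68 mm high shut, about 0.6 kg. The cases look alike, in any order. Origin: centre of the underside; z up, +x from latch end to hinge end. Box and lid take x -20 to +77 mm; the front foot (x -77 to -20, 20 mm high) carries the latch between two guards 44 mm high, 76 mm apart
- pad_a (a point): top of the rounded ridge (6 mm round, 34 mm along y) on case a's thumb tab, at x -62, z 43 mm in the case's frame; push straight down here. Sprung with preload: hardly moves below 0.9 of the release force, lets the lid go when the ridge has sunk about 2.5 mm, meets a hard stop at 9 mm (about 1.25 x release force), springs back when let go
- latch_a: steel latch of case a, one rocker of hook and tab; origin on its pivot, x -32, z 36.5 mm in the case's frame. The tab, 36 mm wide, reaches 38 mm forward (-x) of the pivot; the hook stands up behind it to 81 mm above the bench, x -34 to -22, and leans forward up to 9 mm as the tab goes down
- lid_a (a joint): lid of case a, rad: 0 shut on the hook (-0.015 pressed fully down), about 0.35 sprung up, stop 0.5. Hinge along y at x +77, z 58 mm in the case's frame. Its flat top is at z 68 mm when shut. To shut: press down on the strip between hook and handle, at x -3 (free from -20 to +20), until it rides past the hook; 10 to 20 N there. Unlatched it springs up
- handle_a (a point): middle of the handle bar on case a's lid: square bar 12 x 12 mm, 76 mm long along y, at x +26, z 102 mm in the case's frame when shut, over the case's centre of mass; 28 mm free under the bar. Turns with the lid
- case_b: carry case b for glass vials: loose, grey plastic, 155 (x) x 100 (y) x 68 mm high shut, about 0.6 kg. The cases look alike, in any order. Origin: centre of the underside; z up, +x from latch end to hinge end. Box and lid take x -20 to +77 mm; the front foot (x -77 to -20, 20 mm high) carries the latch between two guards 44 mm high, 76 mm apart
- pad_b (a point): top of the rounded ridge (6 mm round, 34 mm along y) on case b's thumb tab, at x -62, z 43 mm in the case's frame; push straight down here. Sprung with preload: hardly moves below 0.9 of the release force, lets the lid go when the ridge has sunk about 2.5 mm, meets a hard stop at 9 mm (about 1.25 x release force), springs back when let go
- latch_b: steel latch of case b, one rocker of hook and tab; origin on its pivot, x -32, z 36.5 mm in the case's frame. The tab, 36 mm wide, reaches 38 mm forward (-x) of the pivot; the hook stands up behind it to 81 mm above the bench, x -34 to -22, and leans forward up to 9 mm as the tab goes down
- lid_b (a joint): lid of case b, rad: 0 shut on the hook (-0.015 pressed fully down), about 0.35 sprung up, stop 0.5. Hinge along y at x +77, z 58 mm in the case's frame. Its flat top is at z 68 mm when shut. To shut: press down on the strip between hook and handle, at x -3 (free from -20 to +20), until it rides past the hook; 10 to 20 N there. Unlatched it springs up
- handle_b (a point): middle of the handle bar on case b's lid: square bar 12 x 12 mm, 76 mm long along y, at x +26, z 102 mm in the case's frame when shut, over the case's centre of mass; 28 mm free under the bar. Turns with the lid
- case_c: carry case c for glass vials: loose, grey plastic, 155 (x) x 100 (y) x 68 mm high shut, about 0.6 kg. The cases look alike, in any order. Origin: centre of the underside; z up, +x from latch end to hinge end. Box and lid take x -20 to +77 mm; the front foot (x -77 to -20, 20 mm high) carries the latch between two guards 44 mm high, 76 mm apart
- pad_c (a point): top of the rounded ridge (6 mm round, 34 mm along y) on case c's thumb tab, at x -62, z 43 mm in the case's frame; push straight down here. Sprung with preload: hardly moves below 0.9 of the release force, lets the lid go when the ridge has sunk about 2.5 mm, meets a hard stop at 9 mm (about 1.25 x release force), springs back when let go
- latch_c: steel latch of case c, one rocker of hook and tab; origin on its pivot, x -32, z 36.5 mm in the case's frame. The tab, 36 mm wide, reaches 38 mm forward (-x) of the pivot; the hook stands up behind it to 81 mm above the bench, x -34 to -22, and leans forward up to 9 mm as the tab goes down
- lid_c (a joint): lid of case c, rad: 0 shut on the hook (-0.015 pressed fully down), about 0.35 sprung up, stop 0.5. Hinge along y at x +77, z 58 mm in the case's frame. Its flat top is at z 68 mm when shut. To shut: press down on the strip between hook and handle, at x -3 (free from -20 to +20), until it rides past the hook; 10 to 20 N there. Unlatched it springs up
- handle_c (a point): middle of the handle bar on case c's lid: square bar 12 x 12 mm, 76 mm long along y, at x +26, z 102 mm in the case's frame when shut, over the case's centre of mass; 28 mm free under the bar. Turns with the lid
- tray: open stainless carrying tray, fixed to the bench, 225 (x) x 165 (y) x 22 mm high, walls and floor 4 mm; origin at the centre of its underside, so the floor on which a case stands is 4 mm above it; a case fits with its length along the tray's x
- amber_bottle_mid (a point): bystander: amber reagent bottle, 72 mm across, 150 mm high; point half-way up
- stopper_bottle_mid (a point): bystander: small clear bottle with stopper, 52 mm across, 90 mm high; point half-way up
- climate_meter_mid (a point): bystander: white upright thermometer-hygrometer, 30 x 90 x 75 mm high; point half-way up
- refractometer_mid (a point): bystander: hand refractometer lying on the bench, 168 mm long, 34 mm high; point at mid-length, half-way up
Not all that is in view belongs to the job. Leave any blue or red look-alike of the case_b alone. Leave any yellow look-alike of the case_a alone.

How it is judged:
By the outcome, as a careful person would: the job done as asked, in the order asked, and still so for the second after the job is handed in, with the robot touching nothing.
It also fails if it takes over 72 s, if anything falls off the work surface, if the arm or the gripper's body presses on something with over 40 N, if the wrist force passes 120 N, or if a joint passes its speed limit or range.

## Robot

A 6-joint arm with a two-finger parallel gripper is mounted at the origin on the work surface. World frame = base frame: x ahead of the robot, y to its left, z up, the work surface at z = 0. Lengths are in m, angles in rad, forces in N, time in s.
With the tool pointing down it reaches from about 0.4 to 0.825 m from the base axis. Payload 7 kg.
Tool frame: the origin (TCP) lies on the centre line of the jaws, within the pads' length; the fingertips stand 22 mm ahead of it and the grasp point (between the pads) lies 3 mm ahead of it; z points along the fingers, y is the direction in which the jaws open and shut (so a half turn about z gives the same grasp; the last joint's range is limited). The gripper opens to 88 mm and grips with 3 to 60 N. Pads are 19 mm wide; open, the fingers measure 130 mm over their backs; the gripper's body (78 mm by 193 mm) begins 47 mm behind the grasp point.
Start: joints at [-1.045, 0.359, 0.012, 0, -1.224, -0.288], TCP at [0.159, -0.656, 0.249] pointing down, gripper open.
Joint ranges: [-3.07, 3.07], [-1.43, 2.12], [-1.02, 1.25], [-3.03, 1.67], [-3.05, -0], [-3.03, 3.03]. Speed limits (rad/s): [2.39, 2.39, 3.01, 3.14, 3.14, 3.14].

## Interface

Orientations are given as [roll, pitch, yaw] about the fixed x, y, z axes, in that order (R = Rz(yaw) Ry(pitch) Rx(roll)).
In Python, from station import arm gives the robot as it stands. The module is installed in compiled form; this text tells all that it offers.
- The arm moves only by the tool arm_command, never from a script. Its argument "motion" is a list of rows, each a list of 3 entries, a list of its own where there are three numbers: the shift along the tool's x, y, z in mm, then the turn, a rotation vector about the tool's x, y, z in degrees, then the opening, from 0 (shut) to 1 (fully open). In form: [[[tx, ty, tz], [wx, wy, wz], grip], ...]. A call has 1 to 20 rows; each row shifts and turns the commanded pose from where the row before left it, along the tool's axes as they then stand; what a row does not reach is not made up. A row lasts 1/12 s, in which the tool goes at most 41.7 mm and 7.16 degrees, less where a joint would pass 70% of its speed; a pose out of reach is approached as far as the arm can. A call is refused whole if a number of a shift passes 41.7 or a number of a turn 7.16, either way. A call with a gripper value outside its range is refused whole. The fingers move at their own pace and stop on an object; "newtons" is the grip in N (left out, the last holds). Time passes only in rows, so rows that do not move let the fingers close. It gives the time, the measured TCP pose, the force and the opening at its end, in the units of the state.
- arm.get_state(): the state, without advancing time (a new reading comes with each control period).
- arm.grab_frame(name): name is "scene" or "side" or "wrist"; returns the picture (384x512x3 uint8, red, green, blue); there is no depth.
- arm.camera_info(name): a dict with "fov_y" (degrees; the focal length in pixels is half the picture's height over the tangent of half this angle, whatever the lens; pixels are square), "cx", "cy" (the principal point, pixels), "view" (4x4, takes a point from world to camera coordinates); the wrist camera has in their place "tool_from_camera" (4x4, takes a point from camera to tool coordinates, whose origin is the TCP and whose axes are the flange's). Camera axes: x right, y down, z forward; pixel columns grow to the right and rows downward; lengths in m; the calibration is good to about 2 mm. A picture is of the moment at which its call begins: read the wrist's pose just before it. camera_info takes no time and is no camera call.
- arm.job_done(): hands the job in, once; it reports no verdict.
The state is a dict: "t": time; "q": joint angles; "qd": joint speeds; "joint_efforts": joint torques, N m; "eef_pos": TCP position; "ee_rot": TCP orientation; "force": force on the tool from outside, world axes, zero at the start; "moment": the same for the moment, N m; "width": finger opening in m.
Only numpy, scipy, OpenCV 4.12 (cv2) and the standard library are available. Lean on these libraries where they do the work, as an engineer would, in place of code of your own. Each camera call takes 0.05 s, during which the arm holds its last target. There are 200 camera calls.

## Working session

There is one attempt and no reset: what is moved stays moved. The work goes in short steps, Python scripts to look and compute and a tool call to move; the robot and the scene stay as the last step left them, time stands still between calls to the robot, and variables do not carry over. Pictures are saved under pics/ and viewed, on a budget of 13 in all, crops included, one or two more only if the job needs it, and the job is handed in when it is done.

Besides the shell and the picture viewer there is one more tool, called by a JSON object that holds its "op" and its "data". arm_command: Moves the arm, as the interface text tells. Its arguments: {"type":"object","properties":{"motion":{"type":"array","items":{"type":"array"}},"newtons":{"type":"number"}},"required":["motion"]}

```bash
mkdir -p pics; python3 - <<'E'
from station import arm
import cv2,numpy as np
np.set_printoptions(precision=4,suppress=True)
s=arm.get_state();print(s)
for n in("scene","side","wrist"):
    f=arm.grab_frame(n);cv2.imwrite(f"pics/{n}0.png",f[...,::-1]);print(n,arm.camera_info(n))
a=cv2.imread("pics/scene0.png");b=cv2.imread("pics/side0.png")
cv2.imwrite("pics/s1.png",cv2.resize(a,(800,600),interpolation=cv2.INTER_CUBIC))
cv2.imwrite("pics/s2.png",cv2.resize(b,(800,600),interpolation=cv2.INTER_CUBIC))
E
```

```text
{'t': 0.0, 'q': array([-1.0449,  0.3594,  0.011 , -0.0003, -1.2241, -0.2881]), 'qd': array([ 0.0004, -0.0002,  0.0005,  0.    , -0.0006,  0.0003]), 'joint_efforts': array([  0.0001, -58.2715,  29.3064,   6.9977,   0.007 ,  -0.0001]), 'eef_pos': array([ 0.1589, -0.6556,  0.2476]), 'ee_rot': array([ 3.1399, -0.0002, -2.9039]), 'force': array([-0.6642,  0.4301, -0.0387]), 'moment': array([0.017 , 0.0386, 0.0227]), 'width': 0.08770007986623925}
scene {'fov_y': 49.273185130014795, 'cx': 255.20484933714704, 'cy': 192.9974469572997, 'view': array([[ 0.6764,  0.7363, -0.0179, -0.3458],
       [ 0.5756, -0.5436, -0.6109, -0.2869],
       [-0.4596,  0.4029, -0.7915,  1.7931],
       [ 0.    ,  0.    ,  0.    ,  1.    ]])}
side {'fov_y': 53.65242657510329, 'cx': 255.37942265965472, 'cy': 182.07717953601977, 'view': array([[-0.9949, -0.1003,  0.0146,  0.5455],
       [-0.0861,  0.7611, -0.6429,  0.1265],
       [ 0.0534, -0.6408, -0.7658,  1.1815],
       [ 0.    ,  0.    ,  0.    ,  1.    ]])}
wrist {'fov_y': 66.53160393958393, 'cx': 251.19715866711476, 'cy': 191.3582251766395, 'tool_from_camera': array([[-0.0011, -0.9522, -0.3054,  0.0832],
       [ 1.    , -0.0014,  0.0007,  0.0001],
       [-0.0011, -0.3054,  0.9522, -0.136 ],
       [ 0.    ,  0.    ,  0.    ,  1.    ]])}
```

View pics/s1.png

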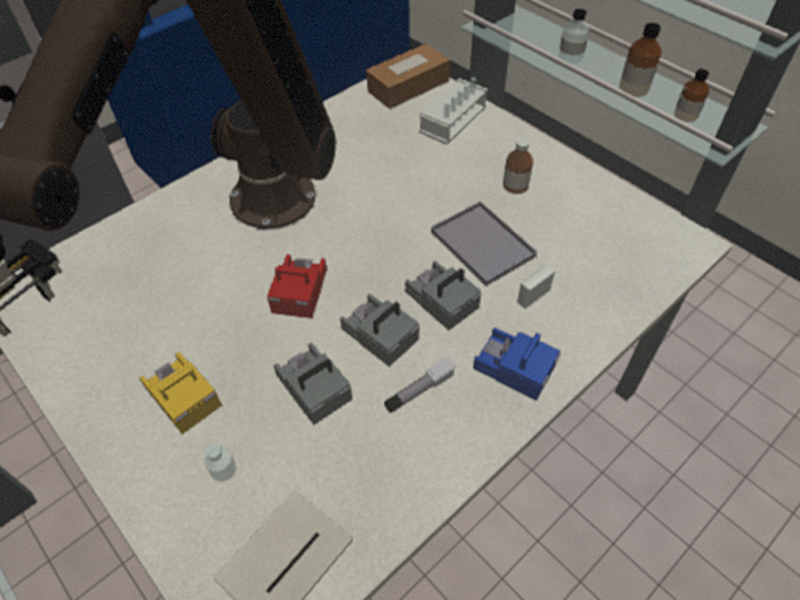

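View pics/s2.png

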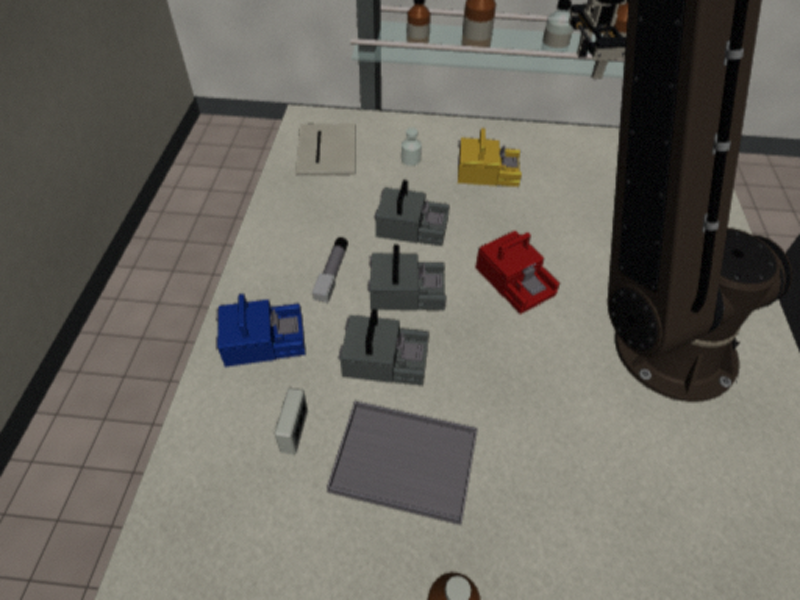

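```bash
cat > h.py <<'E'
from station import arm
import cv2,numpy as np
from scipy.spatial.transform import Rotation as R
np.set_printoptions(precision=4,suppress=True)
def cast(n,uv,z,pose=None):
    i=arm.camera_info(n);f=192/np.tan(np.radians(i['fov_y']/2))
    d=np.array([(uv[0]-i['cx'])/f,(uv[1]-i['cy'])/f,1])
    if n=="wrist":
        p,r=pose;W=np.eye(4);W[:3,:3]=R.from_euler('xyz',r).as_matrix();W[:3,3]=p
        T=W@i['tool_from_camera']
    else: T=np.linalg.inv(i['view'])
    d=T[:3,:3]@d;o=T[:3,3]
    return o+d*(z-o[2])/d[2]
def delta(p,yaw,roll=np.pi,pitch=0):
    "from measured pose: tool-frame shift mm, turn deg"
    s=arm.get_state();A=R.from_euler('xyz',s['ee_rot']);B=R.from_euler('xyz',[roll,pitch,yaw])
    return A.inv().apply(np.array(p)-s['eef_pos'])*1e3,(A.inv()*B).as_rotvec(degrees=True)
E
python3 - <<'E'
from h import *
k=.64
for n,us in (("side",[(405,182),(397,247),(375,312),(403,462),(360,403),(476,428),(460,520),(329,490),(412,155),(330,268),(290,420),(240,330),(512,260),(450,595)]),):
    for u in us: print(n,u,cast(n,(u[0]*k,u[1]*k),.108 if u[1] in(182,247,312) else .02))
for u in [(480,204),(535,252),(485,282),(432,235)]: print(u,cast("scene",(u[0]*k,u[1]*k),.022))
for u in [(517,190),(536,300)]: print(u,cast("scene",(u[0]*k,u[1]*k),.0))
print(delta([.5,-.0,.35],0))
E
```

```text
side (405, 182) [ 0.5679 -0.3125  0.108 ]
side (397, 247) [ 0.5652 -0.1107  0.108 ]
side (375, 312) [0.5885 0.0582 0.108 ]
side (403, 462) [0.5115 0.3017 0.02  ]
side (360, 403) [0.5993 0.1994 0.02  ]
side (476, 428) [0.3899 0.226  0.02  ]
side (460, 520) [0.4124 0.3875 0.02  ]
side (329, 490) [0.6269 0.362  0.02  ]
side (412, 155) [ 0.5678 -0.5247  0.02  ]
side (330, 268) [ 0.7098 -0.1157  0.02  ]
side (290, 420) [0.7172 0.246  0.02  ]
side (240, 330) [0.8572 0.0656 0.02  ]
side (512, 260) [ 0.3181 -0.1839  0.02  ]
side (450, 595) [0.4233 0.497  0.02  ]
(480, 204) [0.4247 0.3719 0.022 ]
(535, 252) [0.635 0.346 0.022]
(485, 282) [0.6155 0.1854 0.022 ]
(432, 235) [0.4177 0.2013 0.022 ]
(517, 190) [0.4426 0.5031 0.    ]
(536, 300) [0.7256 0.2473 0.    ]
(array([-485.8989,  557.0682, -101.52  ]), array([   0.0256,    0.1045, -166.3819]))
```

{"op": "arm_command", "data": {"motion": [[[0, 0, 0], [0, 0, 6.8], 0.5], [[0, 0, 0], [0, 0, 6.8], 0], [[-17.8, 33.7, -5.7], [0, 0, 0], 0], [[-17.8, 33.7, -5.7], [0, 0, 0], 0], [[-17.8, 33.7, -5.7], [0, 0, 0], 0], [[-17.8, 33.7, -5.7], [0, 0, 0], 0], [[-17.8, 33.7, -5.7], [0, 0, 0], 0], [[-17.8, 33.7, -5.7], [0, 0, 0], 0], [[-17.8, 33.7, -5.7], [0, 0, 0], 0], [[-17.8, 33.7, -5.7], [0, 0, 0], 0], [[-17.8, 33.7, -5.7], [0, 0, 0], 0], [[-17.8, 33.7, -5.7], [0, 0, 0], 0], [[-17.8, 33.7, -5.7], [0, 0, 0], 0], [[-17.8, 33.7, -5.7], [0, 0, 0], 0], [[-17.8, 33.7, -5.7], [0, 0, 0], 0], [[-17.8, 33.7, -5.7], [0, 0, 0], 0], [[-17.8, 33.7, -5.7], [0, 0, 0], 0], [[-17.8, 33.7, -5.7], [0, 0, 0], 0], [[-17.8, 33.7, -5.7], [0, 0, 0], 0], [[-17.8, 33.7, -5.7], [0, 0, 0], 0]]}}

```text
t: 1.82
eef_pos: [0.4794, -0.0473, 0.3516]
ee_rot: [3.141, 0.001, -3.141]
force: [1.3, -0.8, 0.1]
width: 0.0006
```

```bash
python3 - <<'E'
from h import *
s=arm.get_state();f=arm.grab_frame("wrist")
print(s['t'],s['eef_pos'],s['ee_rot'],s['force'],s['width']);np.savez("w1",f=f,p=s['eef_pos'],r=s['ee_rot'])
cv2.imwrite("pics/w1.png",cv2.resize(f[...,::-1],(800,600),interpolation=cv2.INTER_CUBIC))
E
```

```text
1.8167 [ 0.4794 -0.0473  0.3516] [ 3.1413  0.0005 -3.1408] [ 1.3115 -0.8336  0.113 ] 0.0005629541251842559
```

View pics/w1.png

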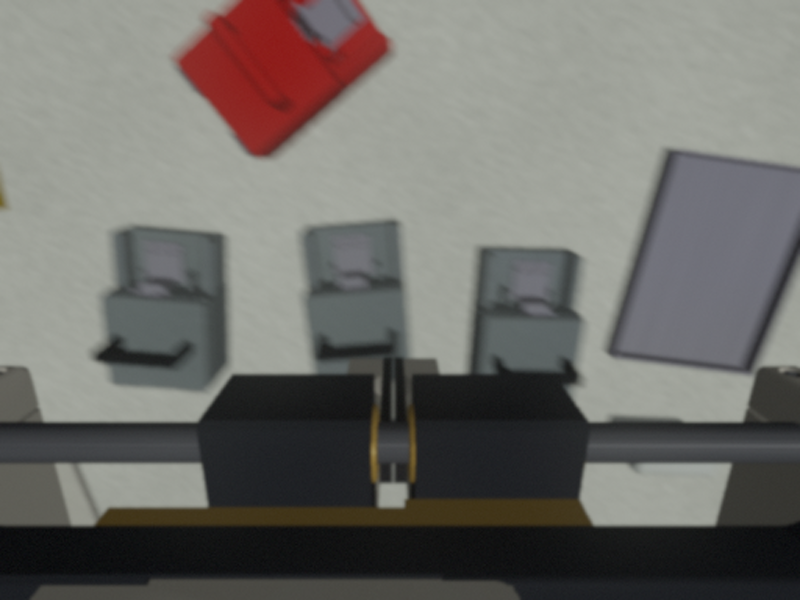

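```bash
python3 - <<'E'
from h import *
d=np.load("w1.npz");P=(d['p'],d['r']);k=.64
C={1:[(118,228),(222,236),(108,290),(223,298),(97,357),(183,362)],2:[(305,229),(398,221),(308,290),(404,284),(316,355),(395,350)],3:[(480,250),(577,252),(478,306),(580,316),(497,372),(577,377)]}
for n,v in C.items():
    q=[cast("wrist",(u*k,w*k),z,P) for (u,w),z in zip(v,(.044,.044,.068,.068,.108,.108))]
    for i in (0,2,4):
        a,b=q[i],q[i+1];e=b-a
        print(n,i,a[:2],b[:2],"mid",((a+b)/2)[:2],"len",np.hypot(*e[:2]),"yaw",np.degrees(np.arctan2(-e[0],e[1])))
for u in[(667,150),(612,352),(750,370)]:print(cast("wrist",(u[0]*k,u[1]*k),.022,P))
g=cv2.imread("pics/w1.png")[200:400,80:620]
cv2.imwrite("pics/w1c.png",cv2.resize(g,(800,296)))
E
```

```text
1 0 [ 0.466  -0.3129] [ 0.4738 -0.213 ] mid [ 0.4699 -0.2629] len 0.1002011380416932 yaw -4.495089437511413
1 2 [ 0.5215 -0.3189] [ 0.5296 -0.2099] mid [ 0.5256 -0.2644] len 0.10935282182218782 yaw -4.253742733785527
1 4 [ 0.573  -0.3151] [ 0.5781 -0.2378] mid [ 0.5755 -0.2764] len 0.07748870016457302 yaw -3.744914826796887
2 0 [ 0.467  -0.1316] [ 0.4593 -0.0414] mid [ 0.4632 -0.0865] len 0.09058549290623151 yaw 4.870317052182419
2 2 [ 0.5216 -0.1276] [ 0.5157 -0.0358] mid [ 0.5187 -0.0817] len 0.09205318769817926 yaw 3.6799736064138164
2 4 [ 0.5712 -0.1162] [ 0.5663 -0.0446] mid [ 0.5688 -0.0804] len 0.07182973283356196 yaw 3.8928204363159797
3 0 [0.4878 0.0395] [0.4899 0.1354] mid [0.4888 0.0874] len 0.0958838568565918 yaw -1.2296120971855147
3 2 [0.5379 0.0361] [0.5483 0.1362] mid [0.5431 0.0861] len 0.1006893164046365 yaw -5.913959179549052
3 4 [0.5884 0.0492] [0.5936 0.1234] mid [0.591  0.0863] len 0.07439105454599683 yaw -3.9934611750167717
[0.3941 0.2193 0.022 ]
[0.6075 0.1972 0.022 ]
[0.6298 0.3561 0.022 ]
```

View pics/w1c.png

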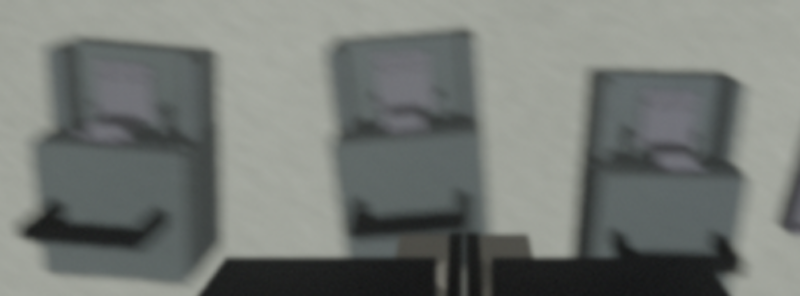

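{"op": "arm_command", "data": {"motion": [[[0, -6, 36], [0, 0, 0], 0], [[0, -6, 36], [0, 0, 0], 0], [[0, -6, 36], [0, 0, 0], 0], [[0, -6, 36], [0, 0, 0], 0], [[0, -6, 36], [0, 0, 0], 0], [[0, -6, 36], [0, 0, 0], 0], [[0, -3, 36], [0, 0, 0], 0], [[0, 0, 18], [0, 0, 0], 0], [[0, 0, 6], [0, 0, 0], 0], [[0, 0, 0], [0, 0, 0], 0], [[0, 0, 0], [0, 0, 0], 0]]}}

```text
t: 2.78
eef_pos: [0.4798, -0.0882, 0.0759]
ee_rot: [-3.141, 0.001, -3.141]
force: [1.5, -0.7, 1.3]
width: 0.0003
```

```bash
python3 - <<'E'
from h import *
s=arm.get_state();f=arm.grab_frame("wrist");g=arm.grab_frame("side")
print(s['t'],s['eef_pos'],s['force'])
o=np.hstack([cv2.resize(f[...,::-1],(400,300),interpolation=cv2.INTER_AREA),cv2.resize(g[100:280,190:430,::-1],(400,300))])
cv2.imwrite("pics/p1.png",o)
E
```

```text
2.7833 [ 0.4798 -0.0882  0.0759] [ 1.4919 -0.6534  1.2585]
```

View pics/p1.png

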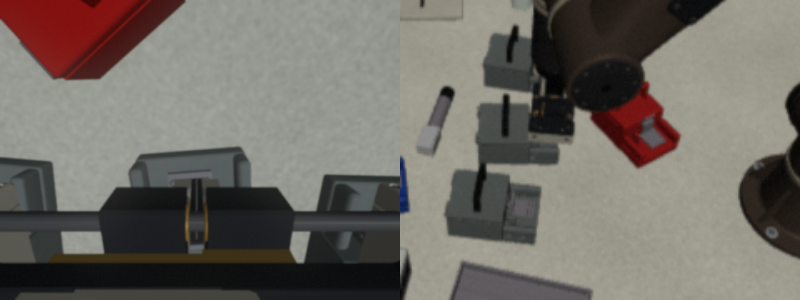

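```bash
python3 - <<'E'
from h import *
s=arm.get_state();f=arm.grab_frame("wrist")
P=(s['eef_pos'],s['ee_rot'])
g=cv2.resize(f[180:270,150:340,::-1],(760,360),interpolation=cv2.INTER_CUBIC);cv2.imwrite("pics/p2.png",g)
np.savez("w2",f=f,p=P[0],r=P[1])
for v in range(0,360,20): print(v,cast("wrist",(150+350/4,180+v/4),.043,P)[:2],cast("wrist",(150+350/4,180+v/4),.020,P)[0])
E
```

```text
0 [ 0.4445 -0.096 ] 0.45092878370217404
20 [ 0.4476 -0.096 ] 0.4544919841263463
40 [ 0.4508 -0.0961] 0.4580945269622191
60 [ 0.454  -0.0961] 0.46173706741478554
80 [ 0.4572 -0.0962] 0.4654202753192225
100 [ 0.4605 -0.0962] 0.46914483555153214
120 [ 0.4638 -0.0963] 0.4729114484530938
140 [ 0.4672 -0.0963] 0.4767208302696771
160 [ 0.4706 -0.0964] 0.4805737136054954
180 [ 0.474  -0.0964] 0.4844708478929039
200 [ 0.4775 -0.0965] 0.48841299987837483
220 [ 0.481  -0.0965] 0.49240095412541146
240 [ 0.4845 -0.0966] 0.4964355135350946
260 [ 0.4881 -0.0966] 0.5005174998849856
280 [ 0.4918 -0.0967] 0.5046477543871475
300 [ 0.4954 -0.0967] 0.5088271382660775
320 [ 0.4992 -0.0968] 0.5130565333573884
340 [ 0.5029 -0.0968] 0.5173368427281096
```

View pics/p2.png

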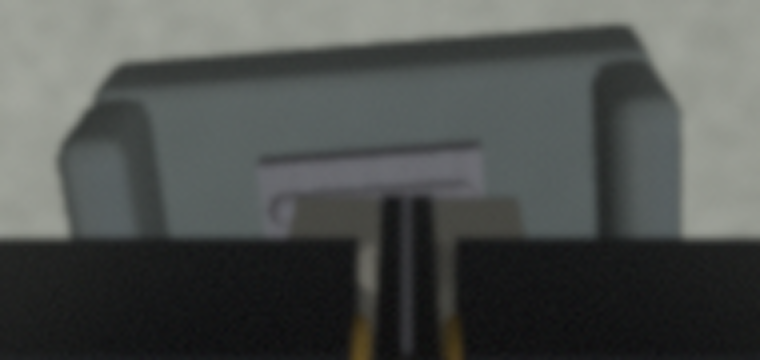

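{"op": "arm_command", "data": {"motion": [[[1, -4, 0], [0, 0, 0], 0], [[0, 0, 2], [0, 0, 0], 0], [[0, 0, 2], [0, 0, 0], 0], [[0, 0, 2], [0, 0, 0], 0], [[0, 0, 1], [0, 0, 0], 0], [[0, 0, 1], [0, 0, 0], 0], [[0, 0, 0], [0, 0, 0], 0]]}}

```text
t: 3.52
eef_pos: [0.478, -0.0922, 0.0669]
ee_rot: [-3.142, -0.001, -3.141]
force: [-0.3, 0.2, 0.3]
width: 0.0003
```

{"op": "arm_command", "data": {"motion": [[[0, 0, 0.5], [0, 0, 0], 0], [[0, 0, 0.5], [0, 0, 0], 0], [[0, 0, 0], [0, 0, 0], 0]]}}

```text
t: 3.77
eef_pos: [0.4781, -0.0922, 0.0661]
ee_rot: [-3.142, -0.0, -3.141]
force: [0.9, 0.4, -0.6]
width: 0.0004
```

{"op": "arm_command", "data": {"motion": [[[0, 0, 0.5], [0, 0, 0], 0], [[0, 0, 0.5], [0, 0, 0], 0], [[0, 0, 0], [0, 0, 0], 0]]}}

```text
t: 4.02
eef_pos: [0.4782, -0.0922, 0.0652]
ee_rot: [-3.142, 0.0, -3.141]
force: [0.4, 0.3, 2.4]
width: 0.0004
```

{"op": "arm_command", "data": {"motion": [[[0, 0, 0.5], [0, 0, 0], 0], [[0, 0, 0.5], [0, 0, 0], 0], [[0, 0, 0], [0, 0, 0], 0]]}}

```text
t: 4.27
eef_pos: [0.4783, -0.0923, 0.0647]
ee_rot: [-3.141, 0.0, -3.141]
force: [-2.4, 1.2, 9.7]
width: -0.0
```

{"op": "arm_command", "data": {"motion": [[[0, 0, 0.5], [0, 0, 0], 0], [[0, 0, 0], [0, 0, 0], 0]]}}

```text
t: 4.43
eef_pos: [0.4782, -0.0923, 0.0643]
ee_rot: [-3.141, 0.0, -3.141]
force: [-2.7, 0.5, 9.9]
width: 0.0004
```

{"op": "arm_command", "data": {"motion": [[[0, 0, 0.4], [0, 0, 0], 0], [[0, 0, 0], [0, 0, 0], 0]]}}

```text
t: 4.6
eef_pos: [0.4782, -0.0923, 0.0639]
ee_rot: [-3.141, 0.0, -3.141]
force: [-4.1, 1.3, 11.0]
width: 0.0003
```

{"op": "arm_command", "data": {"motion": [[[0, 0, 0.4], [0, 0, 0], 0], [[0, 0, 0], [0, 0, 0], 0]]}}

```text
t: 4.77
eef_pos: [0.4781, -0.0923, 0.0635]
ee_rot: [-3.141, 0.0, -3.141]
force: [-2.8, 1.5, 10.0]
width: 0.0007
```

{"op": "arm_command", "data": {"motion": [[[0, 0, 0.5], [0, 0, 0], 0], [[0, 0, 0], [0, 0, 0], 0]]}}

```text
t: 4.93
eef_pos: [0.4781, -0.0923, 0.063]
ee_rot: [-3.141, 0.0, -3.141]
force: [-4.5, 1.4, 10.0]
width: 0.0004
```

{"op": "arm_command", "data": {"motion": [[[0, 0, 0.5], [0, 0, 0], 0], [[0, 0, 0], [0, 0, 0], 0]]}}

```text
t: 5.1
eef_pos: [0.478, -0.0923, 0.0625]
ee_rot: [-3.141, -0.0, -3.141]
force: [-3.1, 0.9, 10.4]
width: 0.0004
```

{"op": "arm_command", "data": {"motion": [[[0, 0, 0.5], [0, 0, 0], 0], [[0, 0, 0], [0, 0, 0], 0]]}}

```text
t: 5.27
eef_pos: [0.4779, -0.0923, 0.062]
ee_rot: [-3.141, -0.0, -3.141]
force: [-4.0, 0.5, 11.2]
width: 0.0002
```

```bash
python3 - <<'E'
from h import *
s=arm.get_state();g=arm.grab_frame("side");f=arm.grab_frame("scene")
print(s['t'],s['eef_pos'],s['force'])
cv2.imwrite("pics/sd2.png",g[...,::-1])
o=np.hstack([cv2.resize(g[100:250,190:310,::-1],(400,500),interpolation=cv2.INTER_CUBIC),cv2.resize(f[160:280,160:320,::-1],(400,500))])
cv2.imwrite("pics/p3.png",o)
E
```

```text
5.2667 [ 0.4779 -0.0923  0.062 ] [-3.9836  0.546  11.1612]
```

View pics/p3.png

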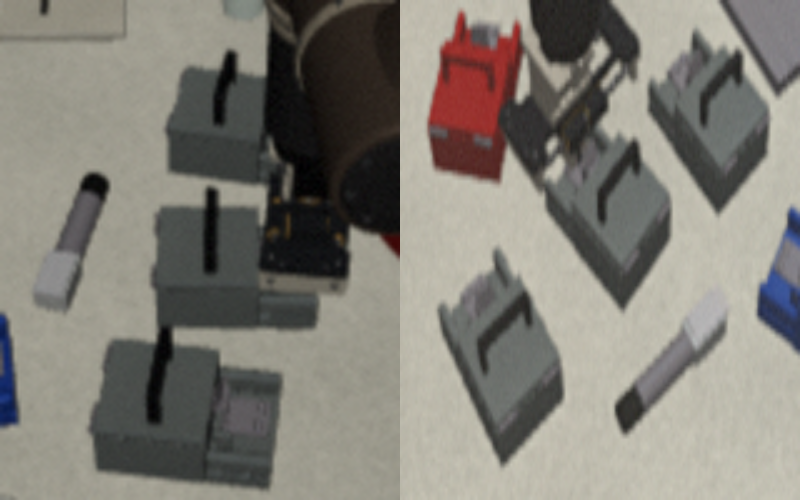

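{"op": "arm_command", "data": {"motion": [[[0, 0, 0.5], [0, 0, 0], 0], [[0, 0, 0], [0, 0, 0], 0]]}}

```text
t: 5.53
eef_pos: [0.4779, -0.0923, 0.0614]
ee_rot: [-3.141, -0.0, -3.141]
force: [-4.3, 1.2, 9.9]
width: 0.0006
```

{"op": "arm_command", "data": {"motion": [[[0, 0, 0.5], [0, 0, 0], 0], [[0, 0, 0], [0, 0, 0], 0]]}}

```text
t: 5.7
eef_pos: [0.4778, -0.0924, 0.0609]
ee_rot: [-3.141, -0.0, -3.141]
force: [-2.5, 1.1, 10.0]
width: 0.0007
```

{"op": "arm_command", "data": {"motion": [[[0, 0, 0.5], [0, 0, 0], 0], [[0, 0, 0], [0, 0, 0], 0]]}}

```text
t: 5.87
eef_pos: [0.4778, -0.0924, 0.0604]
ee_rot: [-3.141, -0.0, -3.141]
force: [-2.6, 0.5, 8.3]
width: 0.0005
```

```bash
python3 - <<'E'
from h import *
s=arm.get_state();g=arm.grab_frame("side")
print(s['t'],s['eef_pos'],s['force'])
a=cv2.imread("pics/sd2.png")[...,::-1].astype(int)
d=abs(g.astype(int)-a).sum(2);d[:,270:]=0
m=(d>60);print(m.sum(),np.argwhere(m).mean(0) if m.any() else 0)
cv2.imwrite("pics/sd3.png",g[...,::-1])
E
```

```text
5.8667 [ 0.4778 -0.0924  0.0604] [-2.5849  0.5078  8.286 ]
6 [162.1667 253.8333]
```

{"op": "arm_command", "data": {"motion": [[[0, 0, 0.5], [0, 0, 0], 0], [[0, 0, 0], [0, 0, 0], 0]]}}

```text
t: 6.08
eef_pos: [0.4777, -0.0923, 0.0597]
ee_rot: [-3.141, -0.001, -3.141]
force: [-3.4, 0.5, 6.8]
width: 0.0005
```

{"op": "arm_command", "data": {"motion": [[[0, 0, 0.5], [0, 0, 0], 0], [[0, 0, 0], [0, 0, 0], 0]]}}

```text
t: 6.25
eef_pos: [0.4778, -0.0923, 0.0594]
ee_rot: [-3.141, -0.0, -3.141]
force: [-3.8, 1.1, 12.3]
width: 0.0005
```

```bash
python3 - <<'E'
from h import *
s=arm.get_state();g=arm.grab_frame("side");w=arm.grab_frame("wrist")
print(s['t'],s['eef_pos'],s['force'])
a=cv2.imread("pics/sd2.png")[...,::-1].astype(int)
d=abs(g.astype(int)-a).sum(2);d[:,270:]=0
m=(d>60);print(m.sum())
cv2.imwrite("pics/p4.png",np.vstack([cv2.resize(w[180:250,150:340,::-1],(760,280),interpolation=cv2.INTER_CUBIC),cv2.resize(g[140:210,200:390,::-1],(760,280),interpolation=cv2.INTER_CUBIC)]))
E
```

```text
6.25 [ 0.4778 -0.0923  0.0594] [-3.8285  1.1107 12.2875]
482
```

View pics/p4.png

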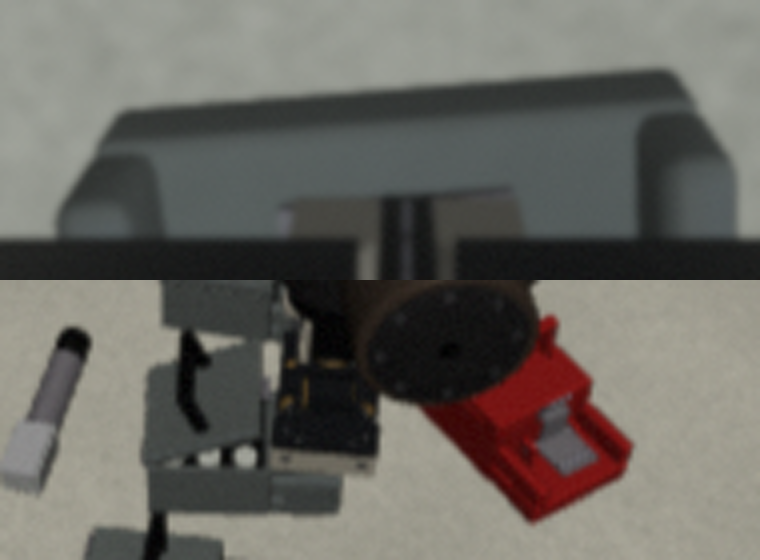

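{"op": "arm_command", "data": {"motion": [[[0, 0, -15], [0, 0, 0], 0], [[0, 0, -35], [0, 0, 0], 0], [[0, 0, -40], [0, 0, 0], 0], [[-20, 2, 0], [0, 0, 0], 0], [[-20, 2, 0], [0, 0, 0], 0], [[-19, 1, 0], [0, 0, 0], 0], [[0, 0, 14], [0, 0, 0], 0], [[0, 0, 14], [0, 0, 0], 0], [[0, 0, 3], [0, 0, 0], 0], [[0, 0, 3], [0, 0, 0], 0], [[0, 0, 3], [0, 0, 0], 0], [[0, 0, 3], [0, 0, 0], 0], [[0, 0, 3], [0, 0, 0], 0], [[0, 0, 0], [0, 0, 0], 0]]}}

```text
t: 7.52
eef_pos: [0.5371, -0.0873, 0.1058]
ee_rot: [3.142, 0.0, -3.141]
force: [0.3, 0.4, 1.7]
width: 0.0004
```

{"op": "arm_command", "data": {"motion": [[[0, 0, 3], [0, 0, 0], 0], [[0, 0, 3], [0, 0, 0], 0], [[0, 0, 3], [0, 0, 0], 0], [[0, 0, 0], [0, 0, 0], 0]]}}

```text
t: 7.85
eef_pos: [0.5364, -0.0874, 0.0977]
ee_rot: [-3.141, -0.001, -3.141]
force: [-5.6, 0.8, 12.4]
width: 0.0005
```

{"op": "arm_command", "data": {"motion": [[[0, 0, 1.5], [0, 0, 0], 0], [[0, 0, 1.5], [0, 0, 0], 0], [[0, 0, 0], [0, 0, 0], 0]]}}

```text
t: 8.1
eef_pos: [0.5369, -0.0872, 0.0939]
ee_rot: [3.141, 0.0, -3.141]
force: [-0.4, 0.3, -0.4]
width: 0.0002
```

{"op": "arm_command", "data": {"motion": [[[0, 0, 1], [0, 0, 0], 0], [[0, 0, 1], [0, 0, 0], 0], [[0, 0, 0], [0, 0, 0], 0]]}}

```text
t: 8.35
eef_pos: [0.5372, -0.0872, 0.0915]
ee_rot: [3.142, -0.0, -3.141]
force: [-0.7, -0.0, -0.3]
width: 0.0004
```

{"op": "arm_command", "data": {"motion": [[[0, 0, 1], [0, 0, 0], 0], [[0, 0, 0], [0, 0, 0], 0]]}}

```text
t: 8.52
eef_pos: [0.5373, -0.0872, 0.0908]
ee_rot: [-3.142, 0.0, -3.141]
force: [0.2, 0.0, 1.9]
width: 0.0008
```

{"op": "arm_command", "data": {"motion": [[[0, 0, 0.8], [0, 0, 0], 0], [[0, 0, 0], [0, 0, 0], 0]]}}

```text
t: 8.68
eef_pos: [0.5373, -0.0872, 0.0902]
ee_rot: [-3.142, 0.0, -3.141]
force: [-1.3, -0.1, 3.5]
width: 0.0005
```

{"op": "arm_command", "data": {"motion": [[[0, 0, 0.8], [0, 0, 0], 0], [[0, 0, 0], [0, 0, 0], 0]]}}

```text
t: 8.85
eef_pos: [0.5372, -0.0872, 0.0893]
ee_rot: [3.142, 0.0, -3.141]
force: [-1.5, 0.7, 4.1]
width: 0.0007
```

{"op": "arm_command", "data": {"motion": [[[0, 0, 0.5], [0, 0, 0], 0], [[0, 0, 0], [0, 0, 0], 0]]}}

```text
t: 9.02
eef_pos: [0.5371, -0.0873, 0.0891]
ee_rot: [-3.142, 0.0, -3.141]
force: [-1.3, 0.2, 6.2]
width: 0.0
```

{"op": "arm_command", "data": {"motion": [[[0, 0, -6], [0, 0, 0], 0], [[0, 0, -30], [0, 0, 0], 0], [[0, 0, -40], [0, 0, 0], 0], [[0, 0, -40], [0, 0, 0], 0], [[0, 0, -10], [0, 0, 0], 0], [[0, 0, 0], [0, 0, 0], 0]]}}

```text
t: 9.52
eef_pos: [0.5392, -0.0871, 0.2191]
ee_rot: [3.141, 0.008, -3.141]
force: [-0.3, 0.7, 0.1]
width: 0.0005
```

```bash
python3 - <<'E'
from h import *
s=arm.get_state();g=arm.grab_frame("side");w=arm.grab_frame("wrist")
print(s['t'],s['eef_pos'],s['force'],s['q'])
np.savez("w3",f=w,p=s['eef_pos'],r=s['ee_rot'])
cv2.imwrite("pics/p5.png",np.hstack([cv2.resize(w[...,::-1],(400,300),interpolation=cv2.INTER_AREA),cv2.resize(g[130:220,200:320,::-1],(400,300),interpolation=cv2.INTER_CUBIC)]))
E
```

```text
9.5167 [ 0.5392 -0.0871  0.2191] [-0.3079  0.6544  0.1444] [ 0.1992  0.1653 -0.3222  0.001  -1.0757 -1.7696]
```

View pics/p5.png

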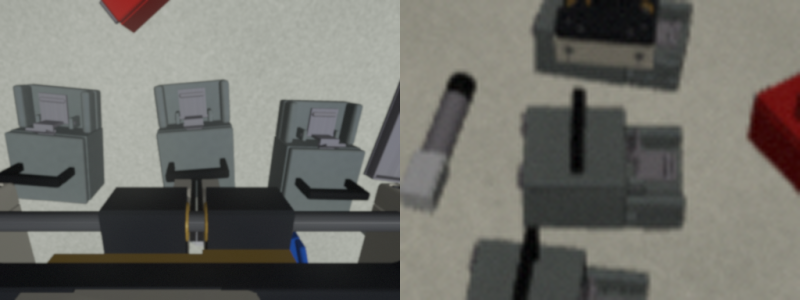

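```bash
python3 - <<'E'
from h import *
d=np.load("w3.npz");P=(d['p'],d['r']);f=d['f']
m=(f.max(2)<55).astype(np.uint8);m[238:]=0;m[:195]=0
n,l,st,c=cv2.connectedComponentsWithStats(m)
for i in range(1,n):
    if st[i,4]>30: print(st[i],c[i])
for v in range(204,240,3): print(v,f[v,206:300:6].max(1))
E
```

```text
[345 195  20  43 576] [354.5625 216.4688]
[470 195  19  31 241] [478.2946 208.8257]
[ 213  203   80   35 1216] [253.0123 222.0321]
[   0  209   95   29 1468] [ 42.5531 226.5606]
[378 228  16  10 107] [383.9626 233.4299]
[441 230  17   8  99] [447.6364 234.1515]
204 [109 113 112 112 111 111 111 111 109 109 109 110 110  38 103 110]
207 [107 114  82 110 111 111 111 110 110 109 110 110 108  36  89 109]
210 [109 113  39 103 110 110 108 110 110 109 109 110 109  36  68 110]
213 [116 110  38  96 111 110 109 109 108 108 106 103  97  33  46 110]
216 [127 103  38  90 107 100  89  81  68  55  43  37  35  33  39 110]
219 [135  93  36  48  40  34  30  29  30  30  31  33  35  38  40 110]
222 [150  73  37  35  34  34  34  34  33  33  34  35  34  38  38 110]
225 [158  59  39  39  35  34  33  32  30  32  32  35  34  35  38 110]
228 [165  66  39  43  46  44  42  30  30  41  44  47  62  83  93 109]
231 [170  85  41  77  82  84  82  28  28  82  83  83  85 110 111 110]
234 [177 110 102  85  85  84  84  27  28  82  84  84  83 111 111 110]
237 [175 110 109  82  83  82  83  25  28  82  81  81  82 109 108 108]
```

```bash
python3 - <<'E'
from h import *
d=np.load("w3.npz");P=(d['p'],d['r'])
print([cast("wrist",u,z,P) for u,z in [((213,232),.108),((292,227.5),.108),((252,230),.108),((252,217.5),.096)]])
c=np.array([.5665,-.085])
E
```

```text
[array([ 0.5757, -0.1223,  0.108 ]), array([ 0.5712, -0.0491,  0.108 ]), array([ 0.5737, -0.086 ,  0.108 ]), array([ 0.5663, -0.086 ,  0.096 ])]
```

{"op": "arm_command", "data": {"motion": [[[0, 0, 0], [0, 0, -6.7], 0.45], [[0, 0, 0], [0, 0, -6.7], 0.45], [[0, 0, 0], [0, 0, -6.7], 0.45], [[0, 0, 0], [0, 0, -6.7], 0.45], [[0, 0, 0], [0, 0, -6.7], 0.45], [[0, 0, 0], [0, 0, -6.7], 0.45], [[0, 0, 0], [0, 0, -6.7], 0.45], [[0, 0, 0], [0, 0, -6.7], 0.45], [[0, 0, 0], [0, 0, -6.7], 0.45], [[0, 0, 0], [0, 0, -6.7], 0.45], [[0, 0, 0], [0, 0, -6.7], 0.45], [[0, 0, 0], [0, 0, -6.7], 0.45], [[0, 0, 0], [0, 0, -6.7], 0.45], [[0, 0, 0], [0, 0, -6.7], 0.45], [[0.5, -15, 0], [0, 0, 0], 0.45], [[0.5, -15, 0], [0, 0, 0], 0.45], [[0, 0, 0], [0, 0, 0], 0.45], [[0, 0, 0], [0, 0, 0], 0.45]]}}

```text
t: 11.12
eef_pos: [0.5667, -0.0862, 0.2128]
ee_rot: [3.138, -0.0, -1.504]
force: [-1.2, -0.1, -1.0]
width: 0.0398
```

```bash
python3 - <<'E'
from h import *
s=arm.get_state();w=arm.grab_frame("wrist")
print(s['t'],s['eef_pos'],s['ee_rot'],s['width'],s['q'])
P=(s['eef_pos'],s['ee_rot']);np.savez("w4",f=w,p=P[0],r=P[1])
print(delta([.569,-.086,.105],np.radians(-86)))
cv2.imwrite("pics/p6.png",cv2.resize(w[...,::-1],(800,600),interpolation=cv2.INTER_CUBIC))
E
```

```text
11.1167 [ 0.5667 -0.0862  0.2128] [ 3.1383 -0.     -1.5044] 0.03978767508363028 [ 0.19    0.2207 -0.2662 -0.0004 -1.0872 -0.1234]
(array([ -0.0756,  -3.0327, 108.0707]), array([ 0.1752, -0.0003, -0.1927]))
```

View pics/p6.png

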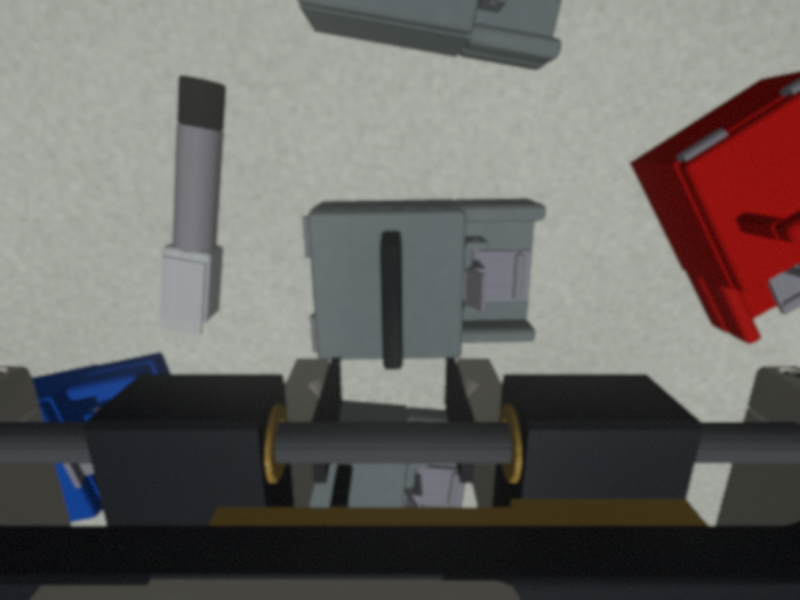

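```bash
python3 - <<'E'
from h import *
d=np.load("w4.npz");P=(d['p'],d['r'])
for u in[(391,233),(391,368),(382,300),(401,300)]:print(cast("wrist",(u[0]*.64,u[1]*.64),.108,P))
E
```

```text
[ 0.5698 -0.1283  0.108 ]
[ 0.5648 -0.0497  0.108 ]
[ 0.5724 -0.0908  0.108 ]
[ 0.5619 -0.0915  0.108 ]
```

{"op": "arm_command", "data": {"motion": [[[2, 0, 25], [0, 0, 0], 0.45], [[0, 0, 30], [0, 0, 0], 0.45], [[0, 0, 25], [0, 0, 0], 0.45], [[0, 0, 15], [0, 0, 0], 0.45], [[0, 0, 8], [0, 0, 0], 0.45], [[0, 0, 5], [0, 0, 0], 0.45], [[0, 0, 0], [0, 0, 0], 0.45]], "newtons": 30}}

```text
t: 11.75
eef_pos: [0.5667, -0.0883, 0.1061]
ee_rot: [3.14, -0.0, -1.504]
force: [0.1, 0.2, 0.4]
width: 0.0397
```

{"op": "arm_command", "data": {"motion": [[[0, 0, 0], [0, 0, 0], 0.2], [[0, 0, 0], [0, 0, 0], 0.1], [[0, 0, 0], [0, 0, 0], 0], [[0, 0, 0], [0, 0, 0], 0], [[0, 0, 0], [0, 0, 0], 0], [[0, 0, 0], [0, 0, 0], 0]]}}

```text
t: 12.25
eef_pos: [0.5675, -0.0882, 0.1074]
ee_rot: [-3.141, -0.0, -1.504]
force: [-0.3, 0.5, 3.6]
width: 0.0114
```

{"op": "arm_command", "data": {"motion": [[[0, 0, -2], [0, 0, 0], 0], [[0, 0, -4], [0, 0, 0], 0], [[0, 0, -8], [0, 0, 0], 0], [[0, 0, -15], [0, 0, 0], 0], [[0, 0, -20], [0, 0, 0], 0], [[0, 0, -20], [0, 0, 0], 0], [[0, 0, -20], [0, 0, 0], 0], [[0, 0, -20], [0, 0, 0], 0], [[0, 0, -20], [0, 0, 0], 0], [[0, 0, -15], [0, 0, 0], 0], [[0, 0, -8], [0, 0, 0], 0], [[0, 0, 0], [0, 0, 0], 0]]}}

```text
t: 13.25
eef_pos: [0.5679, -0.0882, 0.2608]
ee_rot: [-3.139, 0.0, -1.504]
force: [1.7, -0.9, -6.3]
width: 0.0116
```

{"op": "arm_command", "data": {"motion": [[[-5, 1, 0], [0, 0, 3.4], 0], [[-12, 2.3, 0], [0, 0, 3.4], 0], [[-20, 4, 0], [0, 0, 3.4], 0], [[-28, 5.5, 0], [0, 0, 0], 0], [[-30, 6, 0], [0, 0, 0], 0], [[-30, 6, 0], [0, 0, 0], 0], [[-30, 6, 0], [0, 0, 0], 0], [[-30, 6, 0], [0, 0, 0], 0], [[-30, 6, 0], [0, 0, 0], 0], [[-30, 6, 0], [0, 0, 0], 0], [[-30, 6, 0], [0, 0, 0], 0], [[-30, 6, 0], [0, 0, 0], 0], [[-28, 5.5, 0], [0, 0, 0], 0], [[-20, 4, 0], [0, 0, 0], 0], [[-12, 2, 0], [0, 0, 0], 0], [[-6, 1, 0], [0, 0, 0], 0], [[0, 0, 0], [0, 0, 0], 0], [[0, 0, 0], [0, 0, 0], 0]]}}

```text
t: 14.75
eef_pos: [0.5319, 0.2873, 0.2581]
ee_rot: [3.141, -0.001, -1.682]
force: [0.5, 0.1, -6.4]
width: 0.0117
```

```bash
python3 - <<'E'
from h import *
s=arm.get_state();g=arm.grab_frame("side");w=arm.grab_frame("wrist");c=arm.grab_frame("scene")
print(s['t'],s['eef_pos'],s['ee_rot'],s['width'],s['force'])
P=(s['eef_pos'],s['ee_rot']);np.savez("w5",f=w,p=P[0],r=P[1])
print(delta([.538,.285,.257],np.radians(-96.3)))
cv2.imwrite("pics/p7.png",np.hstack([cv2.resize(w[...,::-1],(400,300),interpolation=cv2.INTER_AREA),cv2.resize(g[205:355,160:360,::-1],(400,300),interpolation=cv2.INTER_CUBIC)]))
E
```

```text
14.75 [0.5319 0.2873 0.2581] [ 3.1406 -0.0012 -1.6822] 0.011663566807879248 [ 0.5026  0.0716 -6.4038]
(array([ 1.2163, -5.9686,  1.8018]), array([ 0.0082, -0.0136, -0.1454]))
```

View pics/p7.png

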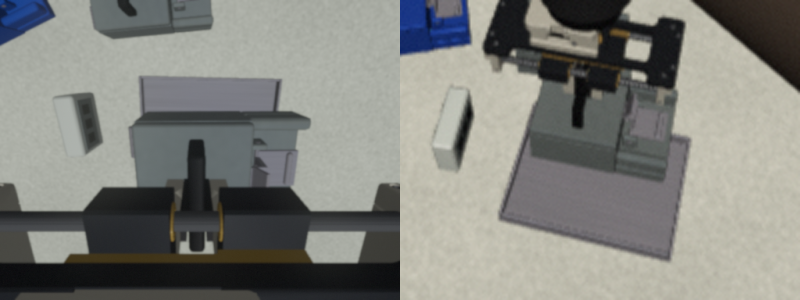

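```bash
python3 - <<'E'
from h import *
d=np.load("w5.npz");P=(d['p'],d['r'])
a,b=[cast("wrist",(u[0]*1.28,u[1]*1.28),.022,P) for u in[(140,77),(282,80)]]
print(a,b);e=(a-b)[:2];L=np.hypot(*e);e/=L;n=np.array([-e[1],e[0]])
c=(a+b)[:2]/2+n*.0825;print(L,np.degrees(np.arctan2(e[1],e[0])),"centre",c,"handle",c+e*.026)
# case top edges at z = lid top: tool z .258 -> case base .155
for u in[(133,115),(251,113)]:print(cast("wrist",(u[0]*1.28,u[1]*1.28),.258-.1055+.0+.068,P))
E
```

```text
[0.609  0.1963 0.022 ] [0.3901 0.2255 0.022 ]
0.22091881193175864 -7.601796469459314 centre [0.5105 0.2927] handle [0.5362 0.2893]
[0.5734 0.2275 0.2205]
[0.4841 0.236  0.2205]
```

{"op": "arm_command", "data": {"motion": [[[0, -2.5, 5], [0, 0, 1], 0], [[0, -2.5, 15], [0, 0, 0], 0], [[0, 0, 20], [0, 0, 0], 0], [[0, 0, 20], [0, 0, 0], 0], [[0, 0, 20], [0, 0, 0], 0], [[0, 0, 20], [0, 0, 0], 0], [[0, 0, 15], [0, 0, 0], 0], [[0, 0, 10], [0, 0, 0], 0], [[0, 0, 6], [0, 0, 0], 0], [[0, 0, 4], [0, 0, 0], 0], [[0, 0, 2], [0, 0, 0], 0], [[0, 0, 0], [0, 0, 0], 0], [[0, 0, 0], [0, 0, 0], 0]]}}

```text
t: 15.98
eef_pos: [0.5375, 0.2878, 0.1226]
ee_rot: [-3.141, 0.001, -1.699]
force: [-1.2, -0.0, -6.6]
width: 0.0117
```

```bash
python3 - <<'E'
from h import *
s=arm.get_state();g=arm.grab_frame("side");c=arm.grab_frame("scene")
print(s['t'],s['eef_pos'],s['ee_rot'],s['width'],s['force'])
cv2.imwrite("pics/p8.png",np.hstack([cv2.resize(c[110:200,250:370,::-1],(400,300),interpolation=cv2.INTER_CUBIC),cv2.resize(g[205:355,160:360,::-1],(400,300),interpolation=cv2.INTER_CUBIC)]))
E
```

```text
15.9833 [0.5375 0.2878 0.1226] [-3.1407  0.0009 -1.6995] 0.011688056849978682 [-1.2329 -0.0169 -6.5618]
```

View pics/p8.png

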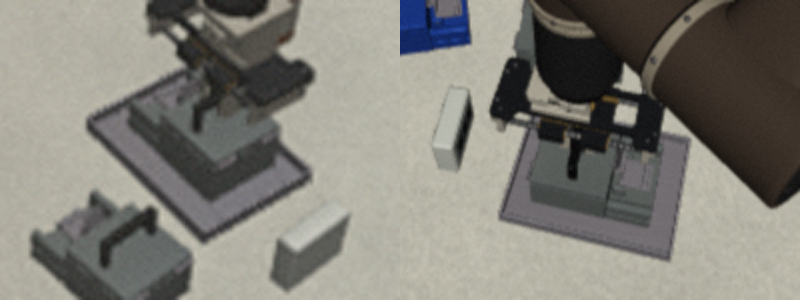

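{"op": "arm_command", "data": {"motion": [[[0, 0, 3], [0, 0, 0], 0], [[0, 0, 3], [0, 0, 0], 0], [[0, 0, 2], [0, 0, 0], 0], [[0, 0, 1], [0, 0, 0], 0], [[0, 0, 0.7], [0, 0, 0], 0], [[0, 0, 0], [0, 0, 0], 0]]}}

```text
t: 16.58
eef_pos: [0.537, 0.2875, 0.1119]
ee_rot: [3.141, -0.0, -1.699]
force: [0.4, -0.1, -6.1]
width: 0.0118
```

{"op": "arm_command", "data": {"motion": [[[0, 0, 0.7], [0, 0, 0], 0], [[0, 0, 0.7], [0, 0, 0], 0], [[0, 0, 0], [0, 0, 0], 0]]}}

```text
t: 16.83
eef_pos: [0.5373, 0.2876, 0.1114]
ee_rot: [-3.141, 0.0, -1.699]
force: [-1.4, -1.3, 1.4]
width: 0.0114
```

Contact: the weight is on the tray. Release to part-open and rise.

{"op": "arm_command", "data": {"motion": [[[0, 0, 0], [0, 0, 0], 0.15], [[0, 0, 0], [0, 0, 0], 0.25], [[0, 0, 0], [0, 0, 0], 0.35], [[0, 0, 0], [0, 0, 0], 0.4], [[0, 0, 0], [0, 0, 0], 0.4], [[0, 0, 0], [0, 0, 0], 0.4]]}}

```text
t: 17.33
eef_pos: [0.5371, 0.2876, 0.1107]
ee_rot: [-3.141, 0.0, -1.7]
force: [0.2, 0.5, -0.2]
width: 0.0343
```

{"op": "arm_command", "data": {"motion": [[[0, 0, -5], [0, 0, 0], 0.4], [[0, 0, -15], [0, 0, 0], 0.4], [[0, 0, -30], [0, 0, 0], 0.4], [[0, 0, -35], [0, 0, 0], 0.4], [[0, 0, -35], [0, 0, 0], 0.4], [[0, 0, -35], [0, 0, 0], 0.4], [[35, 0, -15], [0, 0, 0], 0.4], [[40, 0, 0], [0, 0, 0], 0.4], [[40, 0, 0], [0, 0, 0], 0.4], [[0, 0, 0], [0, 0, 0], 0.4], [[0, 0, 0], [0, 0, 0], 0.4]]}}

```text
t: 18.25
eef_pos: [0.5221, 0.1717, 0.2819]
ee_rot: [-3.14, 0.001, -1.702]
force: [-0.2, -0.0, -0.2]
width: 0.0352
```

```bash
python3 - <<'E'
from h import *
s=arm.get_state();g=arm.grab_frame("side");c=arm.grab_frame("scene")
print(s['t'],s['eef_pos'],s['width'],s['force'])
cv2.imwrite("pics/p9.png",np.hstack([cv2.resize(c[100:310,150:370,::-1],(400,380),interpolation=cv2.INTER_CUBIC),cv2.resize(g[110:350,130:380,::-1],(400,380),interpolation=cv2.INTER_CUBIC)]))
E
```

```text
18.25 [0.5221 0.1717 0.2819] 0.03515979922243245 [-0.2025 -0.0122 -0.1799]
```

View pics/p9.png

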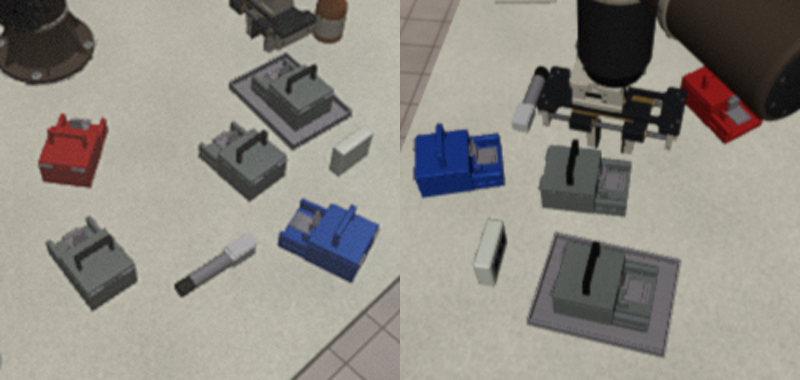

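```bash
python3 -c "
from station import arm
print(arm.job_done(), arm.get_state()['t'])"
```

```text
the job is handed in; nothing more can be done
the job is handed in; nothing more can be done
```

The middle of the three grey cases has the sound latch. It is now shut and lies flat inside the steel tray, and the job was handed in at about 18 s of the 72 s allowed. I can't say whether it is a, b or c, because they look alike.

- **Latch test:** I pushed straight down on its thumb tab. The tab yielded at a steady reading of about 10 N, and the lid sprang up at roughly 10–12 N. The peak reading was 12.3 N.
- **Shutting the lid:** I pressed on the strip between hook and handle. The highest reading was 12.4 N, dropping to about 0 as the lid rode past the hook. After I let go, the side picture showed the lid flat.
- **Carrying:** I gripped the handle bar at 30 N and lifted; the load read 6.3 N, which fits the 0.6 kg case. I lowered the case in small steps until the tray took the weight.
- **Last checks:** The two final pictures show the case lid shut, flat and inside the tray walls. The other two cases, the red and blue look-alikes, the refractometer and the climate meter look undisturbed. The wrist force was about 0, with the gripper well clear.

**Checks that were weaker or disagreed:**
- I did not try the other two latches, since this one's force was already in the 7–13 N band.
- Force readings were noisy by about ±1.5 N, with brief dips to 8.3 and 6.8 N just before release.
- The tab sank about 5 mm by measured height before release, where 2.5 mm was expected.

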